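Seat the cheese mill's lid and clamp it

ROBOT

A 6-joint arm with a two-finger parallel gripper is mounted at the origin on the work surface. World frame = base frame: x ahead of the robot, y to its left, z up, the work surface at z = 0. Lengths are in m, angles in rad, forces in N, time in s.
With the tool pointing down it reaches from about 0.35 to 0.85 m from the base axis. Payload 8.1 kg.
Tool frame: the origin (TCP) lies on the centre line of the jaws, within the pads' length; the fingertips stand 22 mm ahead of it and the grasp point (between the pads) lies 3 mm ahead of it; z points along the fingers, y is the line along which they close (so a half turn about z gives the same grasp; the last joint's range is limited). The gripper opens to 93 mm and grips with 3 to 60 N. Pads are 15 mm wide; open, the fingers measure 128 mm over their backs; the gripper's body (75 mm by 188 mm) begins 65 mm behind the grasp point.
Start: joints at [1.11, 0.13, 1.488, -0, 1.523, -0.085], TCP at [0.22, 0.558, 0.241] pointing down, gripper open.
Joint ranges: [-2.96, 2.96], [-0.89, 2.26], [0.02, 2.5], [-1.34, 4.48], [0, 2.73], [-2.66, 2.66]. Speed limits (rad/s): [2.39, 2.39, 2.79, 3.14, 3.14, 3.14].

INTERFACE

Orientations are given as a rotation vector (axis times angle).
In Python, from plant import robot, status, read_camera gives the robot as it stands (robot), with the cameras as plain functions and the readings (status).
- The arm moves only by the tool inch_along, called after "Call:" as name(argument=value, ...), one argument or row to a line, values as JSON. Schema: {"type":"object","properties":{"increments":{"type":"array","items":{"type":"object","properties":{"finger_gap":{"type":"number"},"x":{"type":"number"},"y":{"type":"number"},"z":{"type":"number"},"spin":{"type":"number"}},"additionalProperties":false,"required":["finger_gap"]},"minItems":1,"maxItems":20},"force":{"type":"number"},"only":{"type":"string"},"quiet":{"type":"boolean"},"lines":{"type":"string"}},"required":["increments"],"additionalProperties":false}. increments is a list of rows, 1 to 20 of them, each an object with the fields finger_gap (the finger opening in m), x, y, z (the shift in shares of the most that a row can go, 1 being 50 mm), spin (a turn about the tool's z in parts of the range, where 1.0 means 2 rad); a field left out counts as zero (the opening has to be given); each row shifts and turns the commanded pose from where the row before left it, along the tool's axes as they then stand; what a row does not reach is not made up. A row lasts 1/10 s, in which the tool goes at most 0.05 m and 0.15 rad, less where a joint would pass 70% of its speed; a pose out of reach is approached as far as the arm can. The fingers move at their own pace and stop on an object; force is the grip in N (left out, the last holds). Time passes only in rows, so rows that do not move let the fingers close. The tool returns the time, the measured TCP pose, the force, the opening and the grip force at its end. only (a regular expression) keeps the lines of the reply that match it, lines (a string "A,B") keeps lines A to B, and quiet returns only ok. Shift and turn numbers lie between -1 and 1, and a call with a number outside is refused. Input that does not fit is refused with a message, and nothing moves.
- status.read_state(): the state, without advancing time (a new reading comes with each control period).
- read_camera(name): name is "scene" or "side" or "wrist"; returns a dict with "image" (384x512x3 uint8, red, green, blue), "fx", "fy", "cx", "cy" (pixels), "R" (3x3) and "t" (3): a world point X has camera coordinates R X + t. Camera axes: x right, y down, z forward; pixel columns grow to the right and rows downward; lengths in m; the calibration is good to about 2 mm. A picture is of the moment at which its call begins. There is no depth.
- robot.close_job(): hands the job in; it is judged then, once.
The state is a dict: "t": time; "q": joint angles; "dq": joint speeds; "joint_torque": joint torques, N m; "tool_pos": TCP position; "orientation": TCP orientation; "force": force on the tool from outside, world axes, zero at the start; "wrist_torque": the same for the moment, N m; "opening": finger opening in m; "gripper_force": force on a finger pad.
Only numpy, scipy, OpenCV 4.12 (cv2) and the standard library are available. Lean on these libraries where they do the work, as an engineer would, in place of code of your own. Each camera call takes 0.05 s, during which the arm holds its last target. There are 200 camera calls.

TASK

The white lid of the cheese mill is lying on its bowl but has not dropped into its slots yet. Turn the lid on the bowl, without lifting it off, until its hidden lugs drop in and it sits flush on the rim; then swing the steel clamp fully across over the lid's edge. Leave the other things on the counter as they are.

Things in the scene. Friction and masses are not known exactly. Their poses are not given: they have to be found in the camera images.
- mill: Cheese mill fixed to the counter: grey housing 250 x 310 mm (y from -135 to +175 mm), top at 90 mm; on it a fixed round steel bowl, outer diameter 200 mm, rim 185 mm above the counter. Origin on the counter under the bowl's axis, z up. The clamp's pillar stands on its +y side
- bowl_centre (a point): Centre of the bowl's rim, 185 mm above the counter. Hidden in the bowl: a fixed shaft that keeps the lid centred, and a ledge 12 mm below the rim with three slots 120 degrees apart; which way the slots are turned is unknown and differs every time. The nearest slots are 0.45 to 1.65 rad from the lugs in either direction (the two add up to 2.09 rad); both directions work
- lid: Loose white lid, about 0.3 kg: flange 200 mm in diameter, 5 mm thick; origin at the centre of the flange's underside, z up. Two radial thumb ribs along its +x and -x axis, from 28 to 62 mm from the centre, 12 mm wide, tops 29 mm above the origin. Hidden below: three lugs 120 degrees apart, 22 mm long, resting on the ledge at the start
- lid_top (a point): On the lid's axis, top of its centre boss (40 mm in diameter), 15 mm above the lid's origin. Lid proud: its origin 195 mm above the counter, 10 mm gap under the flange. Over the slots the lid falls 10 mm (origin 185 mm) and then turns no further (0.05 rad of play). It turns under 2 to 6 N on a rib; lugs catch within about 3 mm: turn slower than 0.8 rad/s
- clamp (a joint): Clamp angle in rad: 0 = swung clear of the lid (arm along the mill's -x), 1.57 = fully across, at its stop, arm pointing at the bowl's axis; grows counter-clockwise from above. Starts between 0 and 0.35; light friction, about 2 N at the pin, stays where it is left. While the lid stands proud the arm is stopped by the flange's edge at about 0.65
- clamp_pivot (a point): On the clamp's upright hinge axis at the arm's mid height, 198 mm above the counter, 125 mm from the bowl's axis along the mill's +y. The hinge's hub is 26 mm in diameter, top 212 mm above the counter
- clamp_pin (a point): Top of the clamp's upright pin: 11 mm in diameter, 36 mm from the hinge axis, rising 30 mm above the arm to 235 mm above the counter. The steel arm reaches 48 mm from the hinge axis, is 14 mm wide, top 204.5 mm and underside 192.5 mm above the counter
- small_cheese: Bystander: round cheese with brown rind, 80 mm diameter, 45 mm high; origin at centre of underside
- big_cheese: Bystander: pale round cheese, 130 mm diameter, 70 mm high; origin at centre of underside
- jar: Bystander: glass jar with steel cap, 72 mm diameter, 100 mm high; origin at centre of underside
- tub: Bystander: steel bowl, 110 mm diameter, 60 mm high; origin at centre of underside
- wedge: Bystander: block of yellow cheese 100 x 50 x 45 mm; origin at centre of underside
- spatula: Bystander: spatula lying flat; origin near its middle

How it is judged:
On the way:
1. the lid has dropped into its slots and sits flush on the rim (z of lid in the frame of mill below 0.1875 m and angle between lid's own z axis and vertical below 0.03 rad), for 0.2 s.
At the end, for the whole second after the job is handed in: the lid sits flush on the bowl's rim (within 2.5 mm, tilt below 0.03 rad, centred within 5 mm), at rest, and the clamp is fully across (joint above 1.4 rad) (all of step 1 and horizontal distance between lid and bowl_centre below 0.005 m and value of joint clamp above 1.4 rad and linear speed of lid below 0.02 m/s); the robot touches nothing.
It fails at once if the lid is lifted off (more than 20 mm above where it lay) (z of lid in the frame of mill above 0.215 m).
It fails at once if another thing on the counter is shifted by more than 40 mm (distance of any of small_cheese, big_cheese, jar, tub, wedge, spatula from where it was at the start of the episode above 0.04 m).
It also fails if it takes over 64 s, if anything falls off the work surface, if the arm or the gripper's body presses on something with over 40 N, if the wrist force passes 120 N, or if a joint passes its speed limit or range.

## Working session

There is one attempt and no reset: what is moved stays moved. The work goes in short steps, Python scripts to look and compute and a tool call to move; the robot and the scene stay as the last step left them, time stands still between calls to the robot, and variables do not carry over. Pictures are saved under pics/ and viewed, at most 10 in all, crops included, and the job is handed in when it is done.

```bash
mkdir -p pics; ls
```

Run:
```python
from plant import robot, status, read_camera
import cv2,numpy as np
s=status.read_state();print(s)
ims=[]
for n in("scene","side"):
    c=read_camera(n);cv2.imwrite(f"pics/{n}0.png",c["image"][:,:,::-1]);np.savez(f"{n}.npz",**c)
    print(n,c["fx"],c["cx"],c["cy"],c["R"],c["t"])
```

```text
pics
plant.py
{'t': 0.0, 'q': array([ 1.10958257e+00,  1.31160314e-01,  1.48926529e+00,  4.09617392e-05,
        1.52301180e+00, -8.53598451e-02]), 'dq': array([-5.40756643e-04,  1.97426888e-03, -1.62176615e-03, -1.98672771e-05,
        6.22069414e-04, -9.45126531e-04]), 'joint_torque': array([-2.38267472e-03, -5.59844649e+01, -4.91755271e+01,  7.67193222e-02,
        3.54189088e-02, -8.86258772e-05]), 'tool_pos': array([0.21994724, 0.55766389, 0.23959562]), 'orientation': array([-5.86823458e-01, -3.08575102e+00,  2.77236706e-03]), 'force': array([ 0.4254749 , -0.08791752, -1.46327978]), 'wrist_torque': array([ 0.03176002, -0.00526503,  0.02383942]), 'gripper_force': 0.0, 'opening': 0.09299776910137028}
scene 394.91989563058655 255.50163692740065 188.51396480012167 [[-0.3038721   0.95250189  0.02004757]
 [ 0.64527621  0.22124934 -0.7312095 ]
 [-0.70091394 -0.20925794 -0.68185831]] [ 0.17601533 -0.26755048  1.69195367]
side 460.9385114171693 261.49622548088 190.68161839817955 [[ 0.69523931 -0.71872773 -0.00852956]
 [-0.43270754 -0.40903196 -0.80340341]
 [ 0.57393945  0.56224843 -0.595374  ]] [-0.40742698  0.37045526  1.24044912]
```

View pics/scene0.png

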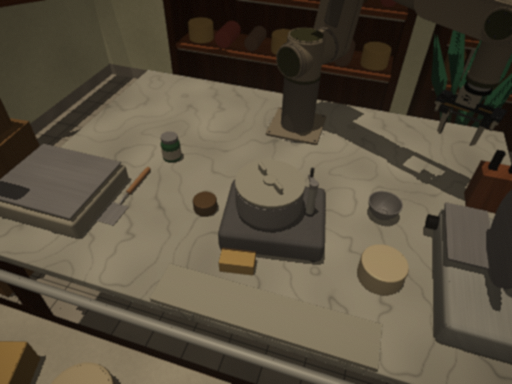

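View pics/side0.png

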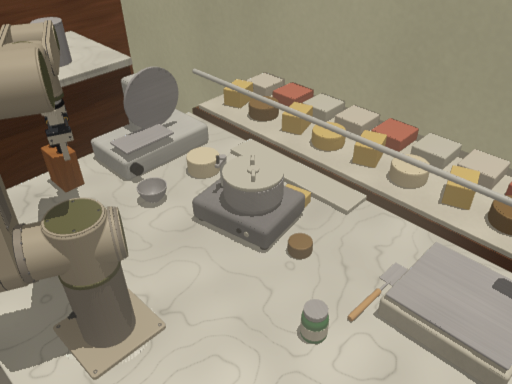

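The scene view shows the mill with its white lid at about (270,185) and the clamp at (312,185). In the side view the lid is at (252,180). I'll zoom in on both.

Run:
```python
import cv2,numpy as np
a=cv2.imread("pics/scene0.png")[145:265,210:335];b=cv2.imread("pics/side0.png")[130:250,185:310]
a=cv2.convertScaleAbs(a,alpha=1.6)
z=[cv2.resize(i,None,fx=3.2,fy=3.2,interpolation=cv2.INTER_CUBIC) for i in(a,b)]
cv2.imwrite("pics/crop.png",np.hstack(z))
```

```text
(no output)
```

View pics/crop.png

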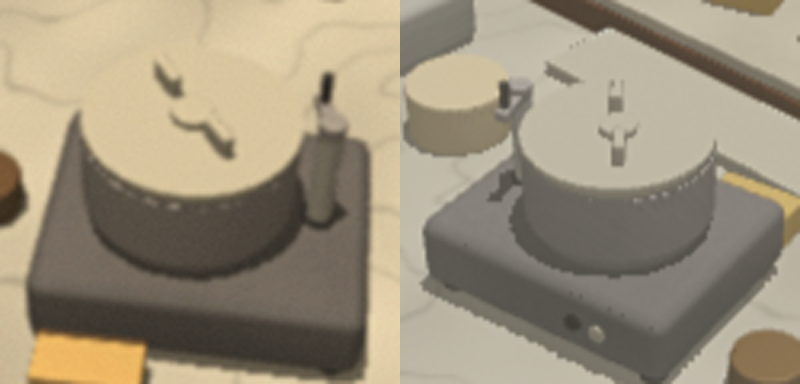

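The left crop (scene) shows the ribs running from (160,65) to (230,150), the boss at (190,115), the hub at (331,120) and the dark pin top at (328,76). In the right crop (side) the ribs are at (616,85) and (618,160), the hub is at (520,85) and the pin top at (504,84).

Create h.py:
```python
import numpy as np
C={n:np.load(f"{n}.npz") for n in("scene","side")}
def ray(c,u,v,z):
    R,t=c["R"],c["t"];o=-R.T@t
    d=R.T@np.array([(u-c["cx"])/c["fx"],(v-c["cy"])/c["fy"],1.])
    return o+d*(z-o[2])/d[2]
```

Run:
```python
from h import *
import cv2
def p(n,x,y,z):
    o={"scene":(210,145),"side":(185-125,130)}[n]
    return ray(C[n],o[0]+x/3.2,o[1]+y/3.2,z).round(4)[:2]
# lid outline points on flange
sc=[(78,120),(303,125),(120,180),(190,197),(260,182),(92,82),(282,70)]
si=[(517,135),(716,140),(560,175),(612,188),(670,176),(540,103),(698,105)]
for n,P in(("scene",sc),("side",si)):
    Q=np.array([p(n,*q,.198) for q in P]);A=np.c_[2*Q,np.ones(len(Q))]
    s=np.linalg.lstsq(A,(Q**2).sum(1),rcond=None)[0];print(n,"lid",s[:2],"r",np.sqrt(s[2]+s[0]**2+s[1]**2))
for n,d in(("scene",dict(rib1=(157,62,.224),rib1b=(183,90,.224),rib2=(208,121,.224),rib2b=(233,147,.224),boss=(192,110,.21),hub=(332,118,.212),pin=(328,74,.235))),
 ("side",dict(ribF=(616,81,.224),ribFb=(616,95,.224),ribN=(618,140,.224),ribNb=(618,150,.224),boss=(618,128,.21),hub=(520,85,.212),pin=(504,82,.235)))):
    for k,v in d.items(): print(n,k,p(n,*v))
# housing corners z=.09
for q in [(370,140),(355,345),(32,290),(75,120)]: print("house",p("scene",*q,.09))
for q in [(425,228),(655,345),(782,207)]: print("house side",p("side",*q,.09))
```

```text
scene lid [0.58955898 0.04296291] r 0.10302664114597854
side lid [0.59488682 0.04523681] r 0.09713756106570018
scene rib1 [ 0.5598 -0.    ]
scene rib1b [0.5895 0.0333]
scene rib2 [0.6217 0.0653]
scene rib2b [0.6463 0.0941]
scene boss [0.5971 0.0445]
scene hub [0.5693 0.1649]
scene pin [0.539  0.1522]
side ribF [0.6313 0.0823]
side ribFb [0.6124 0.0635]
side ribN [0.5567 0.0051]
side ribNb [ 0.5447 -0.0068]
side boss [0.586  0.0347]
side hub [0.5706 0.1631]
side pin [0.5398 0.1511]
house [0.4511 0.1947]
house [0.7116 0.2289]
house [ 0.743  -0.0555]
house [ 0.5193 -0.0965]
house side [0.4402 0.177 ]
house side [ 0.4752 -0.1216]
house side [ 0.7238 -0.07  ]
```

Units first: shifts go in shares of 50 mm and turns go in shares of 2 rad. So -0.04 m is -0.8, -0.0335 m is -0.67.

Call:
inch_along(
  increments=[
    {"finger_gap":0.07, "z":-0.8},
    {"finger_gap":0.07, "z":-0.8},
    {"finger_gap":0.07, "x":-0.67, "y":-0.43},
    {"finger_gap":0.07, "x":-0.67, "y":-0.43},
    {"finger_gap":0.07, "x":-0.67, "y":-0.43},
    {"finger_gap":0.07, "x":-0.67, "y":-0.43},
    {"finger_gap":0.07, "x":-0.67, "y":-0.43},
    {"finger_gap":0.07, "x":-0.67, "y":-0.43},
    {"finger_gap":0.07, "x":-0.67, "y":-0.43},
    {"finger_gap":0.07, "x":-0.67, "y":-0.43},
    {"finger_gap":0.07, "x":-0.67, "y":-0.43},
    {"finger_gap":0.07, "x":-0.67, "y":-0.43},
    {"finger_gap":0.07, "x":-0.67, "y":-0.43},
    {"finger_gap":0.07, "x":-0.67, "y":-0.43},
    {"finger_gap":0.07, "x":-0.67, "y":-0.43},
    {"finger_gap":0.07, "x":-0.67, "y":-0.43},
    {"finger_gap":0.07, "x":-0.67, "y":-0.43},
    {"finger_gap":0.07, "x":-0.67, "y":-0.43},
    {"finger_gap":0.07},
    {"finger_gap":0.07},
  ],
)

```text
t: 2.1
tool_pos: [0.5925, 0.0406, 0.3196]
orientation: [-0.589, -3.084, 0.0]
force: [-0.4, -0.1, -0.6]
opening: 0.07
gripper_force: 0.0
```

Run:
```python
from plant import robot, status, read_camera
import cv2,numpy as np
c=read_camera("wrist");cv2.imwrite("pics/w0.png",c["image"][:,:,::-1]);np.savez("wrist.npz",**c)
print(status.read_state()["q"])
```

```text
[-1.65835436e-02  9.55059167e-02  1.38243398e+00  3.37026122e-04
  1.66497467e+00 -1.21097685e+00]
```

View pics/w0.png

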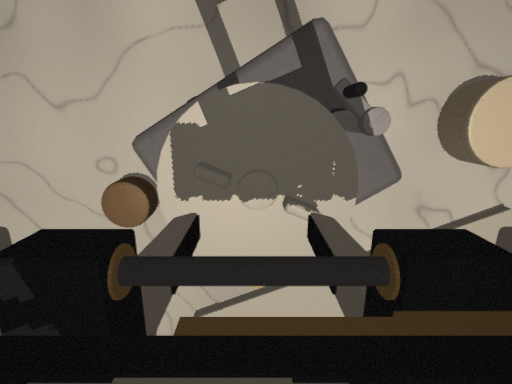

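The wrist view shows the boss centre at (257,189), rib tops at (213,174) and (300,204), the hub at (377,120), and the pin top at about (361,90).

Run:
```python
from h import *
c=np.load("wrist.npz")
for k,u,v,z in [("boss",257,189,.21),("ribA",213,174,.224),("ribB",300,204,.224),("lidL",158,175,.2),("lidR",357,180,.2),("hub",377,120,.212),("pin",361,90,.235)]: print(k,ray(c,u,v,z).round(4))
```

```text
boss [0.5914 0.0459 0.21  ]
ribA [0.5607 0.0158 0.224 ]
ribB [0.6156 0.0783 0.224 ]
lidL [ 0.5449 -0.0397  0.2   ]
lidR [0.6217 0.1397 0.2   ]
hub [0.5714 0.1684 0.212 ]
pin [0.5406 0.1534 0.235 ]
```

In the tool's units: 0.03 m is 0.6, 0.0041 m is 0.082, -0.07 rad is -0.035.

Call:
inch_along(
  increments=[
    {"finger_gap":0.07, "x":0.064, "y":0.082},
    {"finger_gap":0.07, "spin":-0.05},
    {"finger_gap":0.07, "z":0.4, "spin":-0.035},
    {"finger_gap":0.07, "z":0.6},
    {"finger_gap":0.07, "z":0.4},
    {"finger_gap":0.07, "z":0.2},
    {"finger_gap":0.07, "z":0.2},
    {"finger_gap":0.07},
    {"finger_gap":0.07},
  ],
)

```text
t: 3.05
tool_pos: [0.5913, 0.0467, 0.2315]
orientation: [0.322, 3.124, 0.0]
force: [-1.1, -0.3, -0.5]
opening: 0.0703
gripper_force: 0.0
```

In the tool's units: 0.003 m is 0.06, 0.05 rad is 0.025.

Call:
inch_along(
  increments=[
    {"finger_gap":0.07, "z":0.06},
    {"finger_gap":0.07, "spin":0.025},
    {"finger_gap":0.07, "spin":0.025},
    {"finger_gap":0.07, "spin":0.025},
    {"finger_gap":0.07, "spin":0.025},
    {"finger_gap":0.07, "spin":0.025},
    {"finger_gap":0.07, "spin":0.025},
    {"finger_gap":0.07, "spin":0.025},
    {"finger_gap":0.07, "spin":0.025},
    {"finger_gap":0.07, "spin":0.025},
    {"finger_gap":0.07, "spin":0.025},
  ],
)

```text
t: 4.15
tool_pos: [0.5926, 0.0459, 0.2291]
orientation: [1.088, 2.943, 0.001]
force: [3.4, -1.4, 0.3]
opening: 0.0696
gripper_force: 2.1
```

```bash
python3 -c "
from plant import robot, status, read_camera;print(status.read_state()['wrist_torque'])"
```

```text
[-0.38025658 -0.75705721  0.20882886]
```

In the tool's units: 0.05 rad is 0.025.

Call:
inch_along(
  increments=[
    {"finger_gap":0.07, "spin":0.025},
    {"finger_gap":0.07, "spin":0.025},
    {"finger_gap":0.07, "spin":0.025},
    {"finger_gap":0.07, "spin":0.025},
    {"finger_gap":0.07, "spin":0.025},
  ],
)

```text
t: 4.65
tool_pos: [0.5926, 0.0459, 0.2291]
orientation: [1.446, 2.784, 0.002]
force: [2.9, -1.4, 0.8]
opening: 0.0699
gripper_force: 2.0
```

```bash
python3 -c "
from plant import robot, status, read_camera;print(status.read_state()['wrist_torque'])"
```

```text
[-0.37871562 -0.7011567   0.13680016]
```

In the tool's units: 0.05 rad is 0.025.

Call:
inch_along(
  increments=[
    {"finger_gap":0.07, "spin":0.025},
    {"finger_gap":0.07, "spin":0.025},
    {"finger_gap":0.07, "spin":0.025},
  ],
)

```text
t: 4.95
tool_pos: [0.5924, 0.0458, 0.229]
orientation: [1.651, 2.669, 0.002]
force: [2.5, -1.6, 0.7]
opening: 0.0698
gripper_force: 1.9
```

```bash
python3 -c "
from plant import robot, status, read_camera;print(status.read_state()['wrist_torque'])"
```

```text
[-0.4080361  -0.4642924   0.19858693]
```

In the tool's units: 0.05 rad is 0.025.

Call:
inch_along(
  increments=[
    {"finger_gap":0.07, "spin":0.025},
    {"finger_gap":0.07, "spin":0.025},
    {"finger_gap":0.07, "spin":0.025},
  ],
)

```text
t: 5.25
tool_pos: [0.5921, 0.0458, 0.2288]
orientation: [1.847, 2.538, 0.002]
force: [2.2, -2.5, -0.6]
opening: 0.0698
gripper_force: 1.6
```

```bash
python3 -c "
from plant import robot, status, read_camera;print(status.read_state()['wrist_torque'])"
```

```text
[-0.40227439 -0.37284747  0.14768245]
```

In the tool's units: 0.05 rad is 0.025.

Call:
inch_along(
  increments=[
    {"finger_gap":0.07, "spin":0.025},
    {"finger_gap":0.07, "spin":0.025},
    {"finger_gap":0.07, "spin":0.025},
  ],
)

```text
t: 5.55
tool_pos: [0.5919, 0.0459, 0.2286]
orientation: [2.032, 2.393, 0.002]
force: [2.4, -3.1, -1.4]
opening: 0.0695
gripper_force: 1.4
```

```bash
python3 -c "
from plant import robot, status, read_camera;print(status.read_state()['wrist_torque'])"
```

```text
[-0.32980545 -0.28243193  0.10127929]
```

In the tool's units: 0.05 rad is 0.025.

Call:
inch_along(
  increments=[
    {"finger_gap":0.07, "spin":0.025},
    {"finger_gap":0.07, "spin":0.025},
    {"finger_gap":0.07, "spin":0.025},
  ],
)

```text
t: 5.85
tool_pos: [0.5919, 0.046, 0.2286]
orientation: [2.206, 2.234, 0.002]
force: [2.1, -1.2, -0.0]
opening: 0.0698
gripper_force: 1.4
```

```bash
python3 -c "
from plant import robot, status, read_camera;print(status.read_state()['wrist_torque'])"
```

```text
[-0.27635634 -0.23892479  0.10770333]
```

In the tool's units: 0.05 rad is 0.025.

Call:
inch_along(
  increments=[
    {"finger_gap":0.07, "spin":0.025},
    {"finger_gap":0.07, "spin":0.025},
    {"finger_gap":0.07, "spin":0.025},
  ],
)

```text
t: 6.15
tool_pos: [0.5919, 0.0461, 0.2286]
orientation: [2.367, 2.063, 0.002]
force: [2.2, -0.9, -0.9]
opening: 0.07
gripper_force: 1.6
```

```bash
python3 -c "
from plant import robot, status, read_camera;print(status.read_state()['wrist_torque'])"
```

```text
[-0.22408175 -0.19126725  0.10683695]
```

In the tool's units: 0.05 rad is 0.025.

Call:
inch_along(
  increments=[
    {"finger_gap":0.07, "spin":0.025},
    {"finger_gap":0.07, "spin":0.025},
    {"finger_gap":0.07, "spin":0.025},
  ],
)

```text
t: 6.45
tool_pos: [0.5918, 0.0462, 0.2286]
orientation: [2.515, 1.88, 0.002]
force: [1.4, -0.2, -0.9]
opening: 0.0702
gripper_force: 1.6
```

```bash
python3 -c "
from plant import robot, status, read_camera;print(status.read_state()['wrist_torque'])"
```

```text
[-0.13454336 -0.1678576   0.1319383 ]
```

In the tool's units: 0.05 rad is 0.025.

Call:
inch_along(
  increments=[
    {"finger_gap":0.07, "spin":0.025},
    {"finger_gap":0.07, "spin":0.025},
    {"finger_gap":0.07, "spin":0.025},
  ],
)

```text
t: 6.75
tool_pos: [0.5917, 0.0462, 0.2284]
orientation: [2.648, 1.688, 0.002]
force: [1.0, -2.1, -0.6]
opening: 0.0701
gripper_force: 35.9
```

```bash
python3 -c "
from plant import robot, status, read_camera;print(status.read_state()['wrist_torque'])
import cv2,numpy as np
for n in('side','wrist'):
    c=read_camera(n);cv2.imwrite('pics/%s1.png'%n,c['image'][:,:,::-1]);np.savez(n+'1.npz',**c)
a=cv2.imread('pics/side1.png')[110:260,175:325];b=cv2.imread('pics/wrist1.png')
cv2.imwrite('pics/m1.png',np.hstack([cv2.resize(a,(384,384)),cv2.resize(b,(410,384))]))"
```

```text
[-0.41185948 -0.08912904  2.79483116]
```

View pics/m1.png

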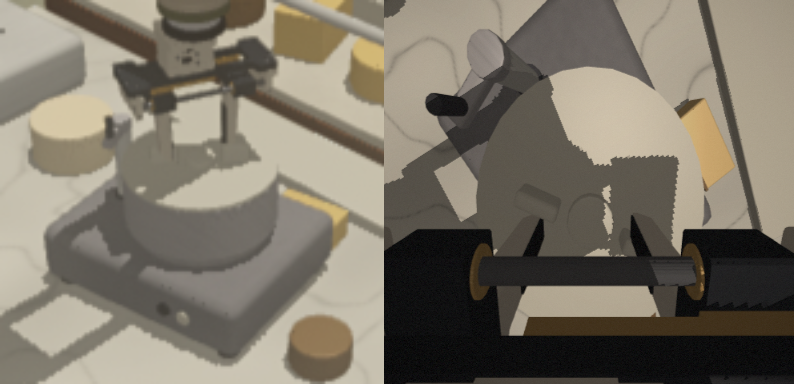

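The wrist torque jumped to 2.8 Nm, so the lid is blocked, and the side view shows no gap under the flange. The lid has dropped. Next I back off, lift, and move over the pin.

In the tool's units: -0.03 m is -0.6, -0.02 m is -0.4, -0.06 rad is -0.03.

Call:
inch_along(
  increments=[
    {"finger_gap":0.07, "spin":-0.03},
    {"finger_gap":0.07, "spin":-0.03},
    {"finger_gap":0.07, "spin":-0.03},
    {"finger_gap":0.07, "z":-0.3},
    {"finger_gap":0.07, "z":-0.4},
    {"finger_gap":0.07, "z":-0.6},
    {"finger_gap":0.04, "x":0.4, "y":-0.4, "spin":0.03},
    {"finger_gap":0.04, "x":0.4, "y":-0.4},
    {"finger_gap":0.04, "x":0.4, "y":-0.4},
    {"finger_gap":0.04, "x":0.4, "y":-0.4},
    {"finger_gap":0.04},
    {"finger_gap":0.04},
  ],
)

```text
t: 8.05
tool_pos: [0.5385, 0.1468, 0.2941]
orientation: [2.541, 1.846, 0.002]
force: [-0.3, -0.1, 0.7]
opening: 0.0405
gripper_force: 0.0
```

```bash
python3 -c "
from plant import robot, status, read_camera
import cv2,numpy as np
for n in('side','wrist','scene'):
    c=read_camera(n);cv2.imwrite('pics/%s2.png'%n,c['image'][:,:,::-1]);np.savez(n+'2.npz',**c)
a=cv2.imread('pics/side2.png')[130:230,185:285];b=cv2.imread('pics/wrist2.png')
cv2.imwrite('pics/m2.png',np.hstack([cv2.resize(a,(288,384)),b]))"
```

```text
(no output)
```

View pics/m2.png

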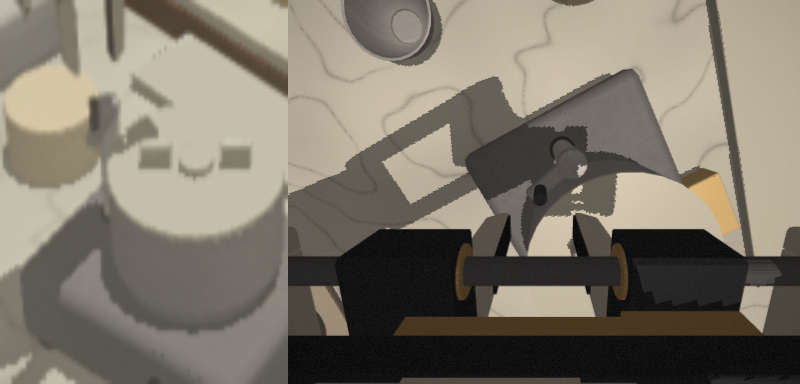

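The lid is flush. In the wrist image the pin top is at (252,188) and the hub at (289,163).

Run:
```python
from h import *
from scipy.spatial.transform import Rotation as R
c=np.load("wrist2.npz");p=ray(c,252,188,.235);h=ray(c,289,162,.212);print(p,h)
M=R.from_rotvec([2.541,1.846,.002]).as_matrix();print(M.round(3));print("delta tool",M.T@(p-[.5385,.1468,.2941]))
print("r",np.linalg.norm((p-h)[:2]))
for H in (h,[.570,.1665]):
  a0=np.arctan2(*(p[:2]-H[:2])[::-1]);print(a0)
```

```text
[0.54255722 0.16303445 0.235     ] [0.57666777 0.16901211 0.212     ]
[[ 0.309  0.951  0.002]
 [ 0.951 -0.309  0.   ]
 [ 0.001  0.001 -1.   ]]
delta tool [ 0.01666142 -0.00124316  0.05910736]
r 0.03463035601439295
-2.9681106197756546
-3.0159748729523357
```

Run:
```python
from h import *
import cv2
def proj(c,X):
    x=c["R"]@np.array(X)+c["t"];return (c["fx"]*x[0]/x[2]+c["cx"],c["fy"]*x[1]/x[2]+c["cy"])
for f in("wrist","wrist2","side2","scene2"):
    c=np.load(f+".npz")
    print(f,-c["R"].T@c["t"],[np.round(proj(c,X)) for X in [(.5395,.152,.235),(.5395,.152,.2045),(.5704,.1655,.212),(.5704,.1655,.09)]])
a=cv2.imread("pics/side2.png")[120:200,190:270];b=cv2.imread("pics/wrist2.png")[130:230,200:320];s=cv2.imread("pics/scene2.png")[140:220,270:350]
cv2.imwrite("pics/m3.png",np.hstack([cv2.resize(a,(260,260),interpolation=2),cv2.resize(b,(260,217),interpolation=2) if 0 else cv2.resize(b,(260,260),interpolation=2),cv2.convertScaleAbs(cv2.resize(s,(260,260),interpolation=2),alpha=1.6)]))
```

```text
wrist [0.52883325 0.06660806 0.46270849] [array([359.,  89.]), array([346.,  93.]), array([374., 120.]), array([334., 119.])]
wrist2 [0.55907134 0.2118806  0.43672966] [array([253., 202.]), array([253., 192.]), array([283., 168.]), array([273., 151.])]
side2 [-0.26838465 -0.8387416   1.03268101] [array([217., 156.]), array([218., 163.]), array([222., 156.]), array([224., 186.])]
scene2 [1.41204403 0.24559518 0.95450854] [array([312., 168.]), array([311., 176.]), array([314., 182.]), array([309., 212.])]
```

View pics/m3.png

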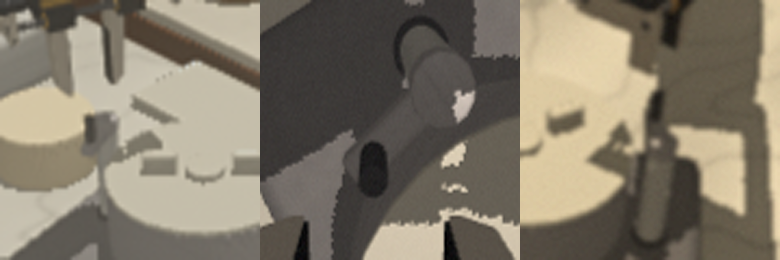

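The crop shows the pin top at wrist pixel (252,202). That agrees with the three views at world (0.5395, 0.152). I'll descend and pinch the pin.

In the tool's units: 0.02 m is 0.4, 0.0053 m is 0.106.

Call:
inch_along(
  increments=[
    {"finger_gap":0.04, "x":0.106},
    {"finger_gap":0.04, "z":0.4},
    {"finger_gap":0.04, "z":0.4},
    {"finger_gap":0.04, "z":0.2},
    {"finger_gap":0.04, "z":0.1},
    {"finger_gap":0.005},
    {"finger_gap":0.005},
    {"finger_gap":0.005},
    {"finger_gap":0.005},
    {"finger_gap":0.005},
    {"finger_gap":0.005},
  ],
  force=6,
)

```text
t: 9.3
tool_pos: [0.5397, 0.1515, 0.2384]
orientation: [-2.542, -1.846, 0.0]
force: [-6.1, -1.2, 5.6]
opening: 0.0106
gripper_force: 6.0
```

In the tool's units: 0.0062 m is 0.124, 0.0059 m is 0.118.

Call:
inch_along(
  increments=[
    {"finger_gap":0.005, "x":-0.082, "y":0.094},
    {"finger_gap":0.005, "x":-0.064, "y":0.108},
    {"finger_gap":0.005, "x":-0.044, "y":0.118},
    {"finger_gap":0.005, "x":-0.024, "y":0.124},
    {"finger_gap":0.005},
  ],
)

```text
t: 9.8
tool_pos: [0.558, 0.1336, 0.2378]
orientation: [2.542, 1.844, -0.001]
force: [-1.8, -3.8, 2.3]
opening: 0.0108
gripper_force: 6.0
```

In the tool's units: 0.0063 m is 0.126, 0.0062 m is 0.124.

Call:
inch_along(
  increments=[
    {"finger_gap":0.005, "x":-0.002, "y":0.126},
    {"finger_gap":0.005, "x":0.02, "y":0.124},
    {"finger_gap":0.005, "x":0.04, "y":0.118},
    {"finger_gap":0.005},
  ],
)

```text
t: 10.2
tool_pos: [0.5769, 0.1316, 0.2377]
orientation: [2.542, 1.845, 0.001]
force: [0.6, -1.2, 1.1]
opening: 0.0108
gripper_force: 6.0
```

In the tool's units: 0.002 m is 0.04, 0.001 m is 0.02.

Call:
inch_along(
  increments=[
    {"finger_gap":0.005, "x":0.02, "y":0.04},
    {"finger_gap":0.005, "x":0.02, "y":0.04},
    {"finger_gap":0.005},
  ],
)

```text
t: 10.5
tool_pos: [0.5794, 0.1323, 0.2375]
orientation: [-2.541, -1.845, 0.004]
force: [-9.5, -0.4, 5.1]
opening: 0.0107
gripper_force: 6.0
```

The force rises to 9.5 N, so the clamp is at its stop. I'll release, lift clear and look.

In the tool's units: -0.04 m is -0.8, -0.03 m is -0.6.

Call:
inch_along(
  increments=[
    {"finger_gap":0.04},
    {"finger_gap":0.04},
    {"finger_gap":0.04},
    {"finger_gap":0.04, "z":-0.4},
    {"finger_gap":0.04, "z":-0.6},
    {"finger_gap":0.04, "z":-0.8},
    {"finger_gap":0.04, "z":-0.8},
    {"finger_gap":0.04, "x":-0.8},
    {"finger_gap":0.04, "x":-0.8},
    {"finger_gap":0.04, "x":-0.8},
    {"finger_gap":0.04},
  ],
)

```text
t: 11.6
tool_pos: [0.5427, 0.0143, 0.3682]
orientation: [2.545, 1.839, -0.0]
force: [0.6, 0.5, -0.3]
opening: 0.0403
gripper_force: 0.0
```

Run:
```python
from plant import robot, status, read_camera
import cv2,numpy as np
o=[]
for n,(x,y) in(("side",(180,110)),("scene",(220,130)),("wrist",None or (0,0))):
    c=read_camera(n);i=c["image"][:,:,::-1].copy();np.savez(n+"3.npz",**c)
    if n!="wrist":i=i[y:y+130,x:x+120]
    else:i=cv2.resize(i,(360,270))
    o.append(cv2.resize(i,(360,270),interpolation=2) if n=="wrist" else cv2.resize(i,(220,270),interpolation=2))
cv2.imwrite("pics/m4.png",np.hstack(o))
```

```text
(no output)
```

View pics/m4.png

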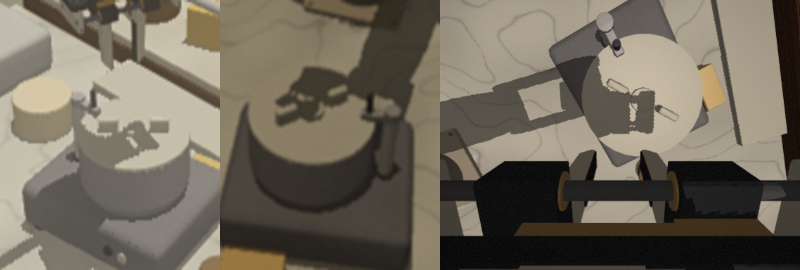

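The clamp arm points from the hub at (605,22) through the pin at (618,45) to the lid's centre at (641,95). The lid is flush and the gripper is clear.

```bash
python3 -c "
from plant import robot, status, read_camera;print(robot.close_job())"
```

```text
the job is handed in; nothing more can be done
None
```

The lid has dropped flush into its slots, the clamp is swung across to its stop with the gripper clear, and the job is handed in; the call returned no verdict.

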